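Turn round the row of model paints

TASK

The four containers on the plywood board stand in the order in which their coats went on. Move them one by one into the wooden pocket rack in the reverse order, so that the one farthest left on the board stands in the rack's rightmost pocket and so on (left and right as the robot sees them), each upright on the floor of its own pocket and let go. Do not drop them or tip them over, and leave the roll of tape, the craft knife and the spray bottle where they are.

Things in the scene. Friction and masses are not known exactly. Their poses are not given: they have to be found in the camera images.
- jar: squat round glass paint jar with a wide white screw lid: body 40 mm in diameter and 40 mm high, lid 39 mm in diameter, 52 mm high in all, about 0.09 kg. Loose. Origin at the centre of its underside, z up along its height.
- dropper: slim white plastic dropper bottle with a black pointed nozzle: body 28 mm in diameter and 54 mm high, 82 mm high in all, about 0.05 kg. Loose. Origin at the centre of its underside, z up along its height.
- cement: square amber glass bottle of plastic cement with a narrow round black cap: body 32 x 32 mm and 44 mm high, cap 24 mm in diameter, 66 mm high in all, about 0.1 kg. Loose. Its x and y axes are square to its flat sides. Origin at the centre of its underside, z up along its height.
- can: small round bare aluminium spray can with a grey cap: body 34 mm in diameter and 62 mm high, cap 26 mm in diameter, 85 mm high in all, about 0.1 kg. Loose. Origin at the centre of its underside, z up along its height.
- coaster_a: round cork coaster, 58 mm across, 6 mm thick, fixed on the plywood board; the jar stands on it at the start. It stays on the board and so marks where the jar came from. All four coasters look alike. Origin at the centre of its underside, z up; its top is 6 mm above the origin.
- coaster_b: round cork coaster, 58 mm across, 6 mm thick, fixed on the plywood board; the dropper stands on it at the start. It stays on the board and so marks where the dropper came from. All four coasters look alike. Origin at the centre of its underside, z up; its top is 6 mm above the origin.
- coaster_c: round cork coaster, 58 mm across, 6 mm thick, fixed on the plywood board; the cement stands on it at the start. It stays on the board and so marks where the cement came from. All four coasters look alike. Origin at the centre of its underside, z up; its top is 6 mm above the origin.
- coaster_d: round cork coaster, 58 mm across, 6 mm thick, fixed on the plywood board; the can stands on it at the start. It stays on the board and so marks where the can came from. All four coasters look alike. Origin at the centre of its underside, z up; its top is 6 mm above the origin.
- coat_board: the rack to empty: flat pale plywood board, 90 mm (x) by 276 mm (y) and 10 mm thick, fixed, with the four coasters in a row along its y axis, centred on x = 0 at y = -99, -33, 33 and 99 mm (66 mm apart). Origin at the centre of its underside, z up; its own y axis points roughly to the robot's left (within 0.4 rad).
- pocket_rack: the rack to fill: fixed brown wooden rack, 70 (x) by 269 (y) mm, four open pockets in a row along y, centred on x = 0 at y = -99, -33, 33 and 99 mm. Each is 60 by 61 mm inside; floor 5 mm above the origin, walls 5 mm thick reaching 15 mm above the origin. Origin at the centre of its underside, z up; its y axis points to the robot's left within 0.4 rad.
- tape: roll of yellow masking tape lying flat, 100 mm across, 25 mm high, loose; to be left alone. Origin at the centre of its underside.
- knife: orange craft knife lying on the table, 124 mm long along its x axis (handle from x = -72 to 12 mm, steel blade on to 52 mm), 9 mm high, loose; to be left alone. Origin on its underside.
- sprayer: red spray bottle, 72 mm across, 182 mm tall, loose; to be left alone. Origin at the centre of its underside.
There are look-alikes about, which are no part of the job. What is shaped like the jar but green or yellow is not meant. Leave any green look-alike of the dropper alone.

How it is judged:
By the outcome, as a careful person would: the job done as asked, in the order asked, and still so for the second after the job is handed in, with the robot touching nothing.
It also fails if it takes over 102 s, if anything falls off the work surface, if the arm or the gripper's body presses on something with over 40 N, if the wrist force passes 120 N, or if a joint passes its speed limit or range.

ROBOT

A 6-joint arm with a two-finger parallel gripper is mounted at the origin on the work surface. World frame = base frame: x ahead of the robot, y to its left, z up, the work surface at z = 0. Lengths are in mm, angles in rad, forces in N, time in s.
With the tool pointing down it reaches from about 300 to 1000 mm from the base axis. Payload 5.1 kg.
Tool frame: the origin (TCP) lies on the front face of the gripper's body, between the roots of the fingers; the fingertips stand 78 mm ahead of it and the grasp point (between the pads) lies 59 mm ahead of it; x points along the fingers, z is the direction in which the jaws open and shut, and the axes are right-handed (so a half turn about x gives the same grasp; the last joint's range is limited). The gripper opens to 95 mm and grips with 3 to 60 N. Pads are 20 mm wide; open, the fingers measure 119 mm over their backs; the gripper's body (75 mm by 180 mm) begins 59 mm behind the grasp point.
Start: joints at [1.245, 0.124, 1.65, -0, 1.367, -0.083], TCP at [156.296, 630.917, 292.256] pointing down, gripper open.
Joint ranges: [-2.61, 2.61], [-1.02, 2.33], [0.03, 2.71], [-1.35, 4.49], [0.32, 2.68], [-2.91, 2.91]. Speed limits (rad/s): [2.57, 2.57, 3.14, 3.14, 3.14, 3.14].

INTERFACE

Orientations are given as a 3x3 rotation matrix whose columns are the frame's x, y, z axes.
In Python, from rig import ctrl, eoat, planner, camera gives the robot as it stands. Calls block until the motion is done:
- ctrl.goto(position, orientation): joint-space move of the TCP to a pose.
- ctrl.move_straight(position, frame=None, rate=150): straight line of the TCP; frame=None keeps the orientation; rate is the mean speed in mm/s.
- ctrl.move_j(angles): joint-space move.
- eoat.let_go() and eoat.grasp(grip_force=None): open the fingers fully, or close them until they stop; grip_force is the grip in N (None keeps the last).
- ctrl.sleep(seconds).
- planner.ik(position, orientation): joint angles nearest the present ones, or None.
- camera(name): name is "side" or "top" or "wrist"; returns a dict with "frame" (384x512x3 uint8, red, green, blue), "fx", "fy", "cx", "cy" (pixels), "world_from_camera" (4x4, takes a point from camera to world coordinates). Camera axes: x right, y up, looking along -z (the intrinsics and any distortion apply to the point x, -y, -z); pixel columns grow to the right and rows downward; lengths in mm; the calibration is good to about 2 mm. A picture is of the moment at which its call begins. There is no depth.
A pose or a line that the arm cannot do raises ctrl.Unreachable and nothing moves.
- ctrl.job_done(): hands the job in, once; it reports no verdict.
Readings, each from a call of its own:
- ctrl.get_clock(): time.
- ctrl.get_joint_positions(): joint angles.
- ctrl.get_dq(): joint speeds.
- ctrl.get_joint_torque(): joint torques, N m.
- ctrl.get_tool_pos(): TCP position.
- ctrl.get_tcp_rot(): TCP orientation.
- ctrl.get_wrist_force(): force on the tool from outside, world axes, zero at the start.
- ctrl.get_ft_torque(): the same for the moment, N m.
- ctrl.get_gripper_width(): opening from 0.0 (shut) to 1.0 (fully open).
Only numpy, scipy, OpenCV 4.12 (cv2) and the standard library are available. Lean on these libraries where they do the work, as an engineer would, in place of code of your own. Each camera call takes 0.05 s, during which the arm holds its last target. There are 200 camera calls.

## Working session

There is one attempt and no reset: what is moved stays moved. The work goes in short steps, each a Python script; the robot and the scene stay as the last script left them, time stands still between calls to the robot, and variables do not carry over. Pictures are saved under pics/ and viewed, about 12 in all and at most 16, crops included, and the job is handed in when it is done.

```bash
ls; mkdir -p pics; python3 - <<'E'
from rig import ctrl,eoat,planner,camera
import cv2,numpy as np
for n in ["top","side"]:
    c=camera(n); cv2.imwrite(f"pics/{n}0.png",cv2.cvtColor(c["frame"],cv2.COLOR_RGB2BGR))
    print(n,[c[k] for k in c if k not in("frame",)], c.keys())
E
```

```text
pics
top [406.94275507757806, 406.94275507757806, 252.8685740209861, 189.50333807151307, array([[ 1.28208135e-02,  9.89515146e-01, -1.43858969e-01,
         3.90852518e+02],
       [-9.99813604e-01,  1.47631282e-02,  1.24421526e-02,
         1.04904895e+01],
       [ 1.44355069e-02,  1.43672636e-01,  9.89519980e-01,
         1.51138080e+03],
       [ 0.00000000e+00,  0.00000000e+00,  0.00000000e+00,
         1.00000000e+00]])] dict_keys(['frame', 'fx', 'fy', 'cx', 'cy', 'world_from_camera'])
side [472.18655655392416, 472.18655655392416, 261.38056843385806, 194.07011734136907, array([[ 9.34743751e-01,  2.71578580e-01, -2.29127027e-01,
         2.87445921e+02],
       [-3.55240526e-01,  7.00418843e-01, -6.19045728e-01,
        -8.20372461e+02],
       [-7.63467192e-03,  6.60044331e-01,  7.51187854e-01,
         1.03582923e+03],
       [ 0.00000000e+00,  0.00000000e+00,  0.00000000e+00,
         1.00000000e+00]])] dict_keys(['frame', 'fx', 'fy', 'cx', 'cy', 'world_from_camera'])
```

View pics/top0.png

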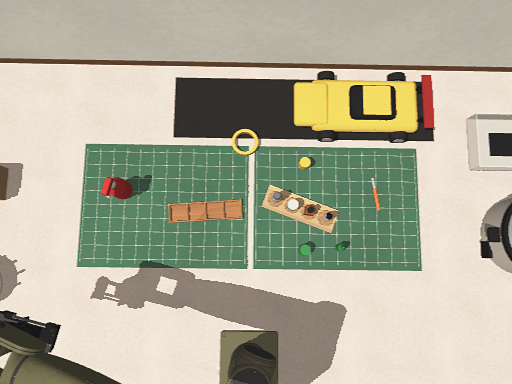

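View pics/side0.png

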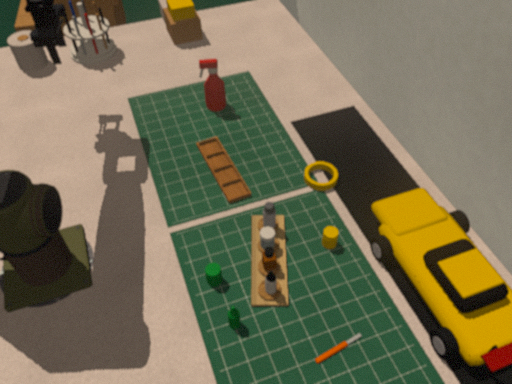

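The top view shows the board at (265-338, 185-232), the rack at (169-243, 199-222), the tape at (245,142) and the sprayer at (118,188). The look-alikes are yellow (305,162) and green (305,249), (341,247). From left to right, the board seems to hold can, jar, cement, dropper. I'll get rough poses and then look from the wrist.

```bash
cat > h.py <<'E'
from rig import ctrl,eoat,planner,camera
import cv2,numpy as np
def ray(c,u,v,z):
    T=c["world_from_camera"]; d=T[:3,:3]@np.array([(u-c["cx"])/c["fx"],-(v-c["cy"])/c["fy"],-1]); o=T[:3,3]
    return (o+d*(z-o[2])/d[2])[:2]
def proj(c,p):
    T=c["world_from_camera"]; q=T[:3,:3].T@(np.array(p,float)-T[:3,3])
    return np.array([c["cx"]+c["fx"]*q[0]/-q[2],c["cy"]-c["fy"]*q[1]/-q[2]])
def R(a):  # tool down, jaw axis (tool z) horizontal at angle a
    x=np.array([0,0,-1.]); z=np.array([np.cos(a),np.sin(a),0]); return np.stack([x,np.cross(z,x),z],1)
def save(c,n,s=1):
    cv2.imwrite(f"pics/{n}.png",cv2.resize(cv2.cvtColor(c["frame"],cv2.COLOR_RGB2BGR),None,fx=s,fy=s,interpolation=cv2.INTER_CUBIC))
E
python3 - <<'E'
from h import *
c=camera("top"); h=cv2.cvtColor(c["frame"],cv2.COLOR_RGB2HSV)
for u,v,z in [(265,205,10),(332,232,10),(338,212,10),(271,185,10),(169,204,15),(243,199,15),(243,218,15),(171,222,15)]: print(u,v,ray(c,u,v,z).round())
for n,p in dict(tape=(245,142),spray=(118,188),yel=(305,162),g1=(305,249),g2=(341,247)).items(): print(n,ray(c,*p,20).round())
print(ctrl.get_tcp_rot().round(2), ctrl.get_clock())
w=camera("wrist"); print(w["world_from_camera"].round(2),w["fx"])
E
```

```text
265 205 [552. -54.]
332 232 [ 455. -302.]
338 212 [ 530. -325.]
271 185 [627. -76.]
169 204 [550. 300.]
243 199 [572.  28.]
243 218 [502.  27.]
171 222 [484. 290.]
tape [788.  24.]
spray [606. 489.]
yel [ 715. -202.]
g1 [ 392. -200.]
g2 [ 401. -332.]
[[-0.   -0.97  0.24]
 [-0.    0.24  0.97]
 [-1.    0.   -0.  ]] 0.15
[[ 2.4000e-01 -9.4000e-01 -2.4000e-01  8.7220e+01]
 [ 9.7000e-01  2.3000e-01  6.0000e-02  6.4807e+02]
 [-0.0000e+00 -2.5000e-01  9.7000e-01  3.8316e+02]
 [ 0.0000e+00  0.0000e+00  0.0000e+00  1.0000e+00]] 322.722798752126
```

```bash
python3 - <<'E'
from h import *
for n,p,a in [("rack",(527,186,300),0.075),("board",(541,-165,300),-0.376)]:
    print(planner.ik(p,R(a))); ctrl.goto(p,R(a)); c=camera("wrist"); save(c,n+"1",1.5); np.savez(n+"1.npz",**c)
    print(ctrl.get_clock())
E
```

```text
[ 2.43235510e-01 -8.23689785e-02  1.84665785e+00 -4.44089210e-16
  1.37730379e+00  1.68235510e-01]
2.3333
[-3.90937807e-01 -6.70475554e-02  1.83220821e+00 -4.44089210e-16
  1.37643200e+00 -1.49378072e-02]
3.7083
```

View pics/rack1.png

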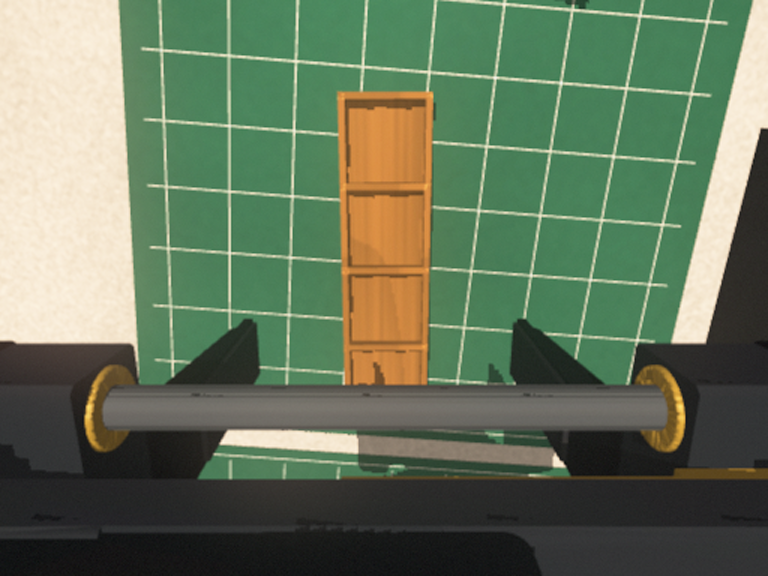

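View pics/board1.png

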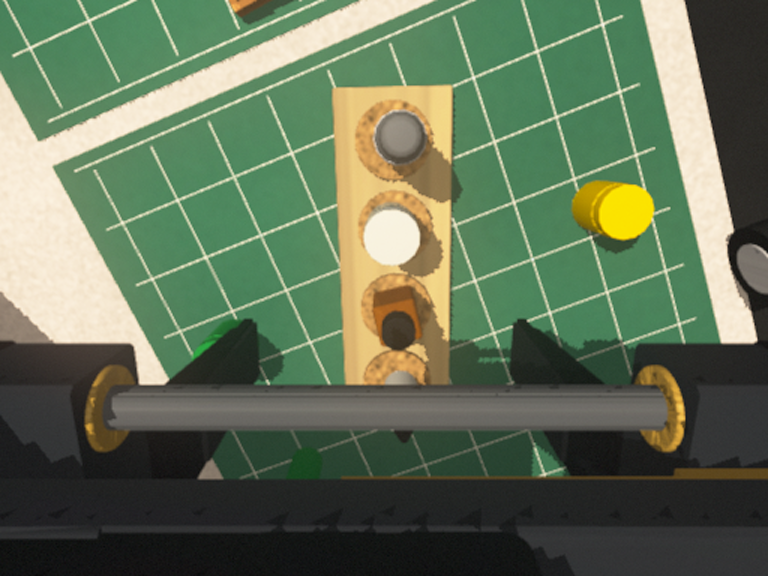

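The rack's left corners are at (338,93) and (433,93), its dividers at rows 187, 270 and 345. On the board, from left to right, are a grey-capped can (401,137), a white-lidded jar (392,237), an amber square bottle with a black cap (398,325), then the dropper, partly hidden by the gripper at (402,380-440). The yellow (615,210) and green (220,340), (305,465) look-alikes are off the board. I'll shift the view so the dropper shows too.

```bash
python3 - <<'E'
from h import *
class D(dict): pass
c={k:v for k,v in np.load("rack1.npz").items()}
for p in [(338,93),(433,93),(346,384),(429,384),(386,187),(386,270),(387,345)]: print(p,ray(c,p[0]/1.5,p[1]/1.5,15).round(1))
c={k:v for k,v in np.load("board1.npz").items()}
for p in [(334,88),(453,85),(345,384),(449,384)]: print(p,ray(c,p[0]/1.5,p[1]/1.5,10).round(1))
for p,z in [((401,137),101),((392,237),68),((398,329),82)]: print(p,ray(c,p[0]/1.5,p[1]/1.5,z).round(1))
y=np.array([.367,.930])
p=np.array([541,-165])-85*y
ctrl.goto((*p,320),R(-.376)); c=camera("wrist"); np.savez("board2.npz",**c)
f=cv2.cvtColor(c["frame"],cv2.COLOR_RGB2BGR)[0:270,190:330]; cv2.imwrite("pics/b2.png",cv2.resize(f,None,fx=2.2*1,fy=2.2,interpolation=cv2.INTER_CUBIC))
print(ctrl.get_clock())
E
```

```text
(338, 93) [483.4 298.6]
(433, 93) [552.7 303.9]
(346, 384) [502.4  66.8]
(429, 384) [572.9  72.2]
(386, 187) [523.6 233.9]
(386, 270) [528.7 168.8]
(387, 345) [534.5 104.9]
(334, 88) [549.  -39.9]
(453, 85) [631.6 -70.1]
(345, 384) [ 464.7 -263.5]
(449, 384) [ 548.1 -296.4]
(401, 137) [578.6 -92.4]
(392, 237) [ 551.2 -149.9]
(398, 329) [ 532.8 -207.9]
4.2
```

View pics/b2.png

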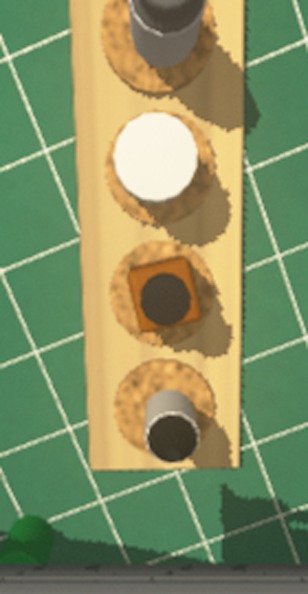

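The crop shows, from left to right, the grey can (165,20), white jar lid (155,157), square amber cement with black cap (165,298), and the slim dropper with black top (172,432). All stand on coasters. I'll measure them in this view and check can versus dropper from the side.

```bash
python3 - <<'E'
from h import *
c={k:v for k,v in np.load("board2.npz").items()}
r=lambda u,v,z: ray(c,190+u/2.2,v/2.2,z).round(1)
print("board R corners",r(92,469,10),r(239,467,10), "left/right edge",r(78,150,10),r(244,150,10))
for n,u,v,z in [("jar",155,157,68),("cem cap",165,298,82),("cem body",165,296,60),("drop70",172,435,70),("drop98",172,435,98)]: print(n,r(u,v,z))
for n,u,v in [("ja",160,167),("b",158,167),("c",163,294),("d",165,408),("a",157,38)]: print("coaster",n,r(u,v,16))
print("cem corners",[r(u,v,60).tolist() for u,v in [(129,274),(189,262),(201,319),(140,330)]])
s=camera("side"); cv2.imwrite("pics/s2.png",cv2.resize(cv2.cvtColor(s["frame"],cv2.COLOR_RGB2BGR)[190:315,235:305],None,fx=4.5,fy=4.5,interpolation=cv2.INTER_CUBIC))
np.savez("side2.npz",**s)
E
```

```text
board R corners [ 454.  -296.3] [ 536.1 -327.4] left/right edge [ 516.2 -127.5] [ 598.7 -160.1]
jar [ 550.5 -150.6]
cem cap [ 531.7 -210.7]
cem body [ 531.9 -212. ]
drop70 [ 510.3 -276.8]
drop98 [ 512.2 -268.8]
coaster ja [ 553.6 -152.1]
coaster b [ 552.6 -151.7]
coaster c [ 531.  -214.7]
coaster d [ 508.5 -275.8]
coaster a [574.7 -93.6]
cem corners [[519.4, -195.6], [548.7, -201.0], [544.4, -229.1], [514.3, -223.0]]
```

View pics/s2.png

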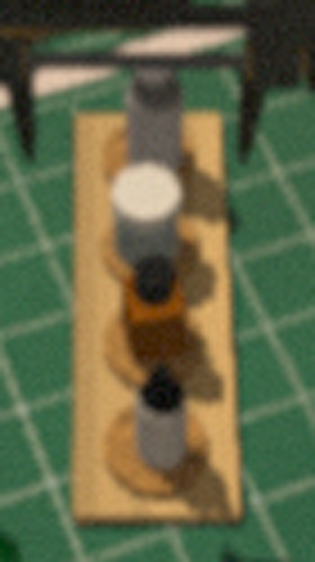

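Identities confirmed: the grey can is leftmost, then jar, cement, and the dropper with its pointed black nozzle rightmost. Transferring the can first, to the rightmost pocket.

```bash
cat >> h.py <<'E'
RC=np.array([529,168.6]); RA=.0845
def pocket(y): return RC+y*np.array([-np.sin(RA),np.cos(RA)])
def pick(xy,a,g,F=15,base=16):
    z=base+g+59; ctrl.goto((*xy,z+90),R(a)); ctrl.move_straight((*xy,z+2*0),rate=120)
    eoat.grasp(F); print("width mm",95*ctrl.get_gripper_width())
    ctrl.move_straight((*xy,z+110),rate=120); print("lifted",95*ctrl.get_gripper_width(),ctrl.get_wrist_force().round(2))
def place(y,g,a=RA):
    p=pocket(y); z=5+g+59
    ctrl.goto((*p,z+121),R(a)); ctrl.move_straight((*p,z+8),rate=150); ctrl.move_straight((*p,z+.7),rate=25)
    print("F",np.round(ctrl.get_wrist_force(),2),95*ctrl.get_gripper_width())
    eoat.let_go(); ctrl.sleep(.2); ctrl.move_straight((*p,z+121),rate=200); print("t",ctrl.get_clock())
E
python3 - <<'E'
from h import *
s={k:v for k,v in np.load("side2.npz").items()}
for p in [(163,470),(138,452),(186,455)]: print("drop base edge",ray(s,235+p[0]/4.5,190+p[1]/4.5,16).round(1))
pick((577.5,-92.5),-.357,42)
place(-99,42)
p=pocket(-60); ctrl.goto((*p,300),R(RA)); c=camera("wrist"); save(c,"r2",1.2); np.savez("r2.npz",**c); t=camera("top"); print(ctrl.get_clock())
E
```

```text
drop base edge [ 505.8 -291.1]
drop base edge [ 497.2 -276.1]
drop base edge [ 520.7 -287.1]
width mm 33.38917085511775
lifted 33.79984228271245 [ 0.41  1.19 -0.74]
F [ 0.    0.25 -0.76] 33.96778673869534
t 12.1417
12.6667
```

View pics/r2.png

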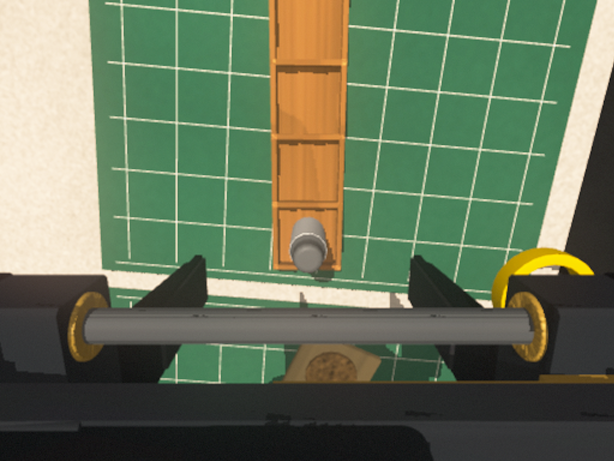

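```bash
python3 - <<'E'
from h import *
c={k:v for k,v in np.load("r2.npz").items()}
for p,y in [((310,63),66),((308,137),0),((308,204),-66),((307,269),-134)]: print(y,ray(c,p[0]/1.2,p[1]/1.2,15).round(1),pocket(y).round(1))
print("can",ray(c,309/1.2,255/1.2,90).round(1),pocket(-99))
pick((550.7,-150.8),-.357,34); place(-33,34)
pick((531.8,-212),-.19,33); place(33,33)
p=pocket(20); ctrl.goto((*p,320),R(RA)); c=camera("wrist"); save(c,"r3",1.2); np.savez("r3.npz",**c); print(ctrl.get_clock())
E
```

```text
66 [524.5 233.3] [523.4 234.4]
0 [528.4 167.9] [529.  168.6]
-66 [533.9 103.4] [534.6 102.8]
-134 [538.8  35. ] [540.3  35.1]
can [537.   76.1] [537.35554826  69.95323212]
width mm 39.28922029901298
lifted 39.34370204449106 [-0.77  0.37 -1.24]
F [ 0.97  0.31 -0.05] 39.22467363444839
t 21.075
width mm 32.23212074876548
lifted 32.30985641055976 [-0.17  0.62 -0.84]
F [ 0.05 -0.84 -0.9 ] 32.476514634362566
t 30.3083
30.85
```

View pics/r3.png

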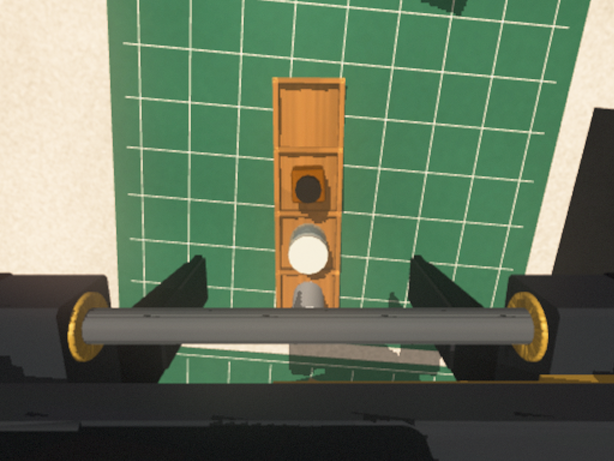

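Jar (308,252) and cement (308,190) stand upright and centred in their pockets. The leftmost pocket (309,112) is free for the dropper.

```bash
python3 - <<'E'
from h import *
pick((510.4,-277.2),-.357,34); place(99,34)
p=pocket(40); ctrl.goto((*p,340),R(RA)); ctrl.sleep(.3); c=camera("wrist"); 
ctrl.goto((400,-250,350),R(-.5)); t=camera("top"); s=camera("side")
b=lambda c:cv2.cvtColor(c["frame"],cv2.COLOR_RGB2BGR)
cv2.imwrite("pics/fin.png",np.hstack([cv2.resize(b(c)[40:280,180:330],None,fx=2,fy=2),cv2.resize(b(s)[120:220,170:275],(504,480))]))
save(t,"topfin",1); print(ctrl.get_clock())
E
```

```text
width mm 27.631553247059394
lifted 27.45015711285517 [-0.55 -0.38 -0.14]
F [ 0.3  -0.31 -1.  ] 27.520443865312885
t 41.0917
43.875
```

View pics/fin.png

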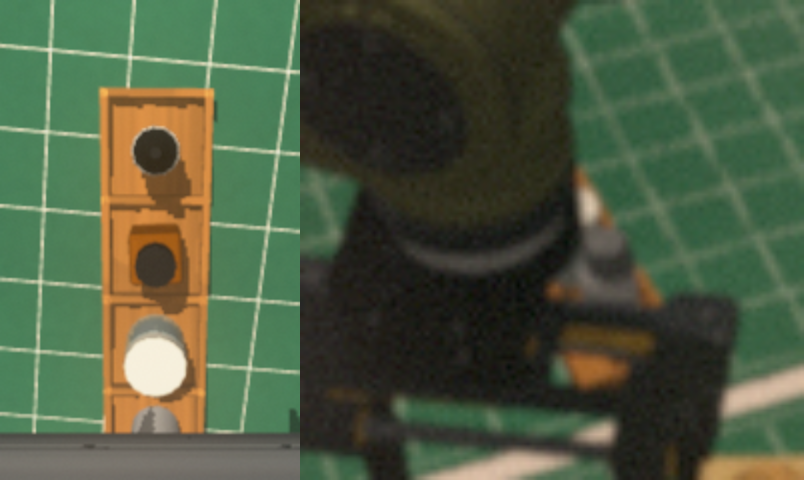

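View pics/topfin.png

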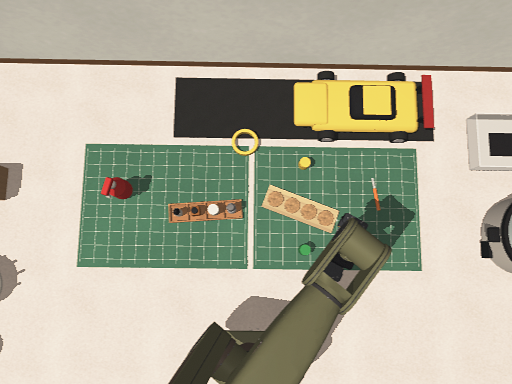

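The rack now holds, from left to right, dropper, cement, jar and can, all upright. The board is empty, and the tape (245,142), knife (376,193) and sprayer (118,188) have not moved. The arm is clear, so I'm handing in.

```bash
python3 -c "
from h import *
ctrl.job_done()"
```

```text
the job is handed in; nothing more can be done
```

All four containers are in the pocket rack in reverse order and the job is handed in. On the board they stood can, jar, cement, dropper from left to right; in the rack they stand dropper, cement, jar, can.

- **Grips and time:** Each container was released less than 1 mm above its pocket floor. The grip widths of about 34, 39, 32 and 28 mm matched the can, jar, cement and dropper. The last clock reading was 43.9 s of the 102 s allowed.
- **Last checks:** The final wrist and top views show each container upright in its own pocket and the board empty. The tape, knife and sprayer were where they began. The arm was clear, with its fingertips about 270 mm above the table.
- **Checks that disagreed or failed:**
  - My reading of the can's cap put it about 6 mm off its pocket's centre along the row. It was a hand-picked pixel, and the picture showed the can standing free inside the pocket.
  - The arm blocked most of the rack in the last side view.
  - The arm hid the dropper's green look-alike in the last top view, so I could not confirm it was undisturbed.

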